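Draw the notched gel plate from its rack and set it on the reading stand

TASK

Slide the gel plate with the notched top edge straight up out of the drying rack and stand it on the reading stand's ledge, leaning flat against the sloping backrest, with a finger's breadth or two left between it and the end stop. Let go of it there, then gently push it along the ledge by its free side edge until it is right up against the end stop. Do not bang it or press it hard on the stand, and leave the two plain plates and everything else on the bench where they are.

Things in the scene. Friction and masses are not known exactly. Their poses are not given: they have to be found in the camera images.
- plate_notched: gel plate to be moved: grey plastic, 8 mm thick (x), 160 mm wide (y), 140 mm high (z), 0.28 kg or so; the only one whose top edge has a wide shallow notch: over the middle 90 mm its top edge is only 125 mm above its foot, leaving a 35 mm wide ear at each side. Origin at the middle of its bottom edge. Same front and back. Starts upright in one of the rack's three slots.
- plate_plain_a: plain gel plate, same make and size (8 x 160 x 140 mm) but with a straight top edge; origin and axes as the notched plate; stays in its slot of the rack
- plate_plain_b: second plain gel plate, as plate_plain_a; stays in its slot
- rack: blue plastic drying rack fixed to the bench, 140 (x) by 190 (y) by 60 mm high; origin at the centre of its underside. Three upright slots at x = -45, 0 and +45 mm, plate faces looking along x. A plate's foot stands 12 mm above the bench; its side edges sit in 11 mm wide grooves, 15 mm deep, in the two end walls, up to 60 mm. Open between the end walls.
- stand_face: slope of the reading stand, facing away from the robot. Origin in the corner of backrest, ledge and end stop, 45 mm above the bench; x square out of the backrest, y along the ledge away from the stop, z up the backrest, which leans back 25 degrees toward the robot. White backrest: plane x = 0, y 0 to 130, z 0 to 76 mm. A plate fully home has its origin at x 4, y 80, z 0 mm.
- stop (a point): middle of the steel end stop's face, where the plate's edge must come to touch: in stand_face at x 17, y 0, z 22 mm; the stop reaches out to x 34 and up to z 50 mm
- ledge_end (a point): open far end of the aluminium ledge, at its surface: in stand_face at x 14, y 260, z 0 mm. The ledge (plane z = 0, square to the backrest) is 260 mm long, 29 mm deep, with a front lip 6 mm high along its outer edge
- tin: closed steel instrument tin, 196 x 106 x 67 mm with its wire handle, bystander; origin at the centre of its underside
- burner: steel spirit burner with its cap on, 72 mm diameter, 92 mm high, bystander; origin at the centre of its underside
- tube_rack: low blue rack of small white tubes, 90 x 170 x 44 mm, bystander; origin at the centre of its underside
- tip_box: white box with a clear lid, 120 x 85 x 76 mm, bystander; origin at the centre of its underside
- wash_bottle: white plastic bottle, 66 mm diameter, 170 mm high, bystander; origin at the centre of its underside
- reagent: amber glass jar, 80 mm diameter, 160 mm high, bystander; origin at the centre of its underside
- stand: the white reading stand as a whole, fixed to the bench: base 130 x 272 x 34 mm; origin on the bench under the middle of the ledge's length, 20 mm behind (robot side of) the ledge corner; its sloping face is stand_face
There are look-alikes about, which are no part of the job. What is shaped like the plate_notched but red is not meant. What is shaped like the rack but red is not meant.

How it is judged (in metres and radians):
On the way, in this order (a step that is already met when the one before it is completed fails the run):
1. the notched plate has been slid up clear of the rack's slots (z of plate_notched in the frame of rack above 0.06 m and x of plate_notched in the frame of rack between -0.09 and 0.09 m and y of plate_notched in the frame of rack between -0.06 and 0.06 m).
2. the notched plate leans on the stand's ledge, let go, at least 10 mm short of the end stop (x of plate_notched in the frame of stand_face between -0.001 and 0.009 m and z of plate_notched in the frame of stand_face between -0.004 and 0.006 m and angle between the z axis of plate_notched and the z axis of stand_face, either way round below 0.07 rad and angle between the x axis of plate_notched and the x axis of stand_face, either way round below 0.07 rad and y of plate_notched in the frame of stand_face between 0.09 and 0.17 m and contact force between the fingers and plate_notched below 0.2 N and linear speed of plate_notched below 0.02 m/s), for 0.2 s.
At the end, for the whole second after the job is handed in: the notched plate stands on the ledge (foot within about 5 mm of the backrest/ledge corner's home position), leans flat on the backrest (within 0.07 rad), its edge within 4 mm of the end stop, released and at rest (x of plate_notched in the frame of stand_face between -0.001 and 0.009 m and z of plate_notched in the frame of stand_face between -0.004 and 0.006 m and angle between the z axis of plate_notched and the z axis of stand_face, either way round below 0.07 rad and angle between the x axis of plate_notched and the x axis of stand_face, either way round below 0.07 rad and y of plate_notched in the frame of stand_face between 0.076 and 0.084 m and contact force between the fingers and plate_notched below 0.2 N and linear speed of plate_notched below 0.01 m/s); the robot touches nothing.
It fails at once if a plain plate is pulled up or moved by more than 15 mm (distance of any of plate_plain_a, plate_plain_b from where it was at the start of the episode above 0.015 m).
It fails at once if a bystander is moved by more than 20 mm (distance of any of tin, burner, tube_rack, tip_box, wash_bottle, reagent from where it was at the start of the episode above 0.02 m).
It fails at once if the notched plate is banged or pressed hard on the stand (over 50 N) (contact force between plate_notched and stand above 50 N).
It also fails if it takes over 51 s, if anything falls off the work surface, if the arm or the gripper's body presses on something with over 40 N, if the wrist force passes 120 N, or if a joint passes its speed limit or range.

ROBOT

A 6-joint arm with a two-finger parallel gripper is mounted at the origin on the work surface. World frame = base frame: x ahead of the robot, y to its left, z up, the work surface at z = 0. Lengths are in m, angles in degrees, forces in N, time in s.
With the tool pointing down it reaches from about 0.25 to 0.725 m from the base axis. Payload 9.7 kg.
Tool frame: the origin (TCP) lies midway between the tips of the shut fingers; the grasp point (between the pads) lies 19 mm behind it; z points along the fingers, y is the line along which they close (so a half turn about z gives the same grasp; the last joint's range is limited). The gripper opens to 85 mm and grips with 20 to 120 N. Pads are 22 mm wide; open, the fingers measure 114 mm over their backs; the gripper's body (76 mm by 85 mm) begins 54 mm behind the grasp point. The pads swing forward as they close: fully open they stand 13 mm farther back than shut.
Start: joints at [-63.541, 4.979, 10.078, 95.1, 0, 90], TCP at [0.245, -0.492, 0.2] pointing down, gripper open.
Joint ranges: [-179.16, 179.16], [-48.56, 103.87], [-65.8, 70.77], [-126.05, 130.52], [-82.76, 87.17], [-180, 180]. Speed limits (degrees/s): [127.2, 127.2, 147.25, 180, 180, 180].

INTERFACE

Orientations are given as [roll, pitch, yaw] about the fixed x, y, z axes, in that order (R = Rz(yaw) Ry(pitch) Rx(roll)).
In Python, from workcell import readout, imaging, bot, spotter gives the robot as it stands.
- The arm moves only by the shell command python3 -m jog 'ROWS' [FORCE]. ROWS is JSON, a list of rows, each an object with "rotation": the turn, a rotation vector about the world's x, y, z in degrees, a list of three; "translation": the shift along the world's x, y, z in mm, a list of three; "grip": the finger opening in mm, from 0 to 85.4. In form: [{"rotation": [wx, wy, wz], "translation": [dx, dy, dz], "grip": grip}, ...]. A call has 1 to 20 rows; each row is the pose to reach, as a shift and turn from the pose commanded when the call began; what a row does not reach only later rows make up. A row lasts 1/10 s, in which the tool goes at most 50 mm and 8.59 degrees, less where a joint would pass 70% of its speed; a pose out of reach is approached as far as the arm can. A call with a gripper value outside its range is refused whole. The fingers move at their own pace and stop on an object; FORCE is the grip in N (left out, the last holds). Time passes only in rows, so rows that repeat a pose let the fingers close. It gives the time, the measured TCP pose, the force, the opening and the grip force at its end, in the units of the state.
- readout.get_obs(): the state, without advancing time (a new reading comes with each control period).
- imaging.camera(name): name is "scene" or "top" or "wrist"; returns (picture, depth): 400x640x3 uint8, red, green, blue; 400x640 float32, m along the optical axis (not along the pixel's ray), 0 where there is no reading.
- imaging.camera_info(name): a dict with "vertical_fov" (degrees; the focal length in pixels is half the picture's height over the tangent of half this angle, whatever the lens; pixels are square), "cx", "cy" (the principal point, pixels), "extrinsics" (4x4, takes a point from camera to world coordinates); the wrist camera has in their place "tool_from_camera" (4x4, takes a point from camera to tool coordinates, whose origin is the TCP and whose axes are the flange's). Camera axes: x right, y down, z forward; pixel columns grow to the right and rows downward; lengths in m; the calibration is good to about 2 mm. A picture is of the moment at which its call begins: read the wrist's pose just before it. camera_info takes no time and is no camera call.
- bot.job_done(): hands the job in; it is judged then, once.
Trained networks look in the newest picture that a camera, given by its name, has taken for a name from the list of things; names that differ only in an ending like _2 or _b are one class to them, and where a whole thing is asked for, a point or a joint stands for the part that bears it (a point fixed in the world has none). Each returns a list of dicts, best first, with "confidence" (0 to 1); they miss things now and then, are a little off and sometimes report something else, mostly with a low value. They report only what shows in the picture. A call takes as long as a camera call. They do not tell look-alikes from the thing itself.
- spotter.spot_in(camera, target): "box" ([centre column, centre row, width, height] in pixels, round what is visible of it).
- spotter.mark_of(camera, target): "uv" ([column, row] in pixels: a listed point, or the origin of a listed thing).
The state is a dict: "time": time; "q": joint angles; "qd": joint speeds; "joint_efforts": joint torques, N m; "ee_pos": TCP position; "tcp_rot": TCP orientation; "wrist_force": force on the tool from outside, world axes, zero at the start; "torque": the same for the moment, N m; "opening": finger opening in m; "grasp_force": force on a finger pad.
Only numpy, scipy, OpenCV 4.12 (cv2) and the standard library are available. Lean on these libraries where they do the work, as an engineer would, in place of code of your own. Each camera call takes 0.05 s, during which the arm holds its last target. There are 200 camera calls.

## Working session

There is one attempt and no reset: what is moved stays moved. The work goes in short steps, Python scripts to look and compute and a shell command to move; the robot and the scene stay as the last step left them, time stands still between calls to the robot, and variables do not carry over. Pictures are saved under pics/ and viewed, at most 10 in all, crops included, and the job is handed in when it is done.

```bash
ls; mkdir -p pics
cat > h.py <<'E'
import numpy as np, cv2, json
from workcell import readout, imaging, bot, spotter
from scipy.spatial.transform import Rotation as R
def K(n):
    i=imaging.camera_info(n); f=200/np.tan(np.radians(i['vertical_fov']/2)); return f,i['cx'],i['cy'],i
def T(n):
    i=K(n)[3]
    if 'extrinsics' in i: return np.array(i['extrinsics'])
    o=readout.get_obs(); M=np.eye(4); M[:3,:3]=R.from_euler('xyz',o['tcp_rot'],degrees=True).as_matrix(); M[:3,3]=o['ee_pos']
    return M@np.array(i['tool_from_camera'])
def cloud(n,depth,M):
    f,cx,cy,_=K(n); v,u=np.mgrid[:400,:640]
    P=np.stack([(u-cx)/f*depth,(v-cy)/f*depth,depth],-1)
    W=P@M[:3,:3].T+M[:3,3]; W[depth<=0]=np.nan; return W
def save(n,im): cv2.imwrite('pics/'+n,im[:,:,::-1])
E
python3 - <<'E'
from h import *
print(readout.get_obs())
for n in ['scene','top']:
    M=T(n); im,d=imaging.camera(n); np.savez(n+'.npz',im=im,d=d,W=cloud(n,d,M)); save(n+'0.png',im)
    print(n,K(n)[3])
    for t in ['plate_notched','rack','stand_face','stop','ledge_end','plate_plain_a']:
        print(t,spotter.spot_in(n,t)[:3] if t not in('stop','ledge_end') else '',spotter.mark_of(n,t)[:3])
E
```

```text
pics
{'time': 0.0, 'q': array([-6.35403808e+01,  5.01100339e+00,  1.00335081e+01,  9.50993316e+01,
        8.34819047e-04,  8.99977557e+01]), 'qd': array([-0.06812573, -0.04652127,  0.02583731, -0.0030435 , -0.03596827,
        0.03154184]), 'joint_efforts': array([-4.16048329e-05, -5.20384669e+01,  4.64803791e+01,  1.63753977e-02,
       -8.20728906e-05, -4.88488482e-06]), 'ee_pos': array([ 0.24494342, -0.49213848,  0.19967555]), 'tcp_rot': array([-1.79923173e+02, -8.37827702e-04,  2.64618625e+01]), 'wrist_force': array([0.10483884, 0.20490636, 0.48061901]), 'torque': array([-0.01043671,  0.03370486,  0.00761948]), 'grasp_force': 0.0, 'opening': 0.08510124998074514}
scene {'vertical_fov': 55.81526680673063, 'cx': 312.4494415291077, 'cy': 202.6266055961677, 'extrinsics': array([[-0.65289973,  0.37884015, -0.65589792,  1.41661551],
       [ 0.75705663,  0.35408759, -0.54907854,  0.73137251],
       [ 0.02423232, -0.8550451 , -0.51798713,  0.77229468],
       [ 0.        ,  0.        ,  0.        ,  1.        ]])}
plate_notched [{'box': [361.6, 232.8, 48.5, 55.2], 'confidence': 0.91}, 
[... 1609 characters left out ...]
3, 47.6], 'confidence': 0.73}, {'box': [262.9, 191.8, 50.1, 7.3], 'confidence': 0.68}] [{'uv': [370.8, 267.5], 'confidence': 0.89}, {'uv': [269.2, 203.7], 'confidence': 0.67}]
stand_face [{'box': [392.9, 196.8, 80.5, 26.3], 'confidence': 0.98}] [{'uv': [424.0, 194.4], 'confidence': 0.69}, {'uv': [322.9, 242.5], 'confidence': 0.53}, {'uv': [185.7, 207.6], 'confidence': 0.47}]
stop  [{'uv': [425.7, 191.9], 'confidence': 0.71}]
ledge_end  [{'uv': [351.9, 193.4], 'confidence': 0.94}]
plate_plain_a [{'box': [265.4, 216.7, 46.5, 5.8], 'confidence': 0.71}, {'box': [264.2, 202.6, 45.8, 4.7], 'confidence': 0.61}] [{'uv': [269.1, 218.8], 'confidence': 0.58}, {'uv': [271.0, 203.6], 'confidence': 0.52}]
```

Run:
```python
from h import *
a=np.load('scene.npz')['im'];b=np.load('top.npz')['im']
s=cv2.resize(a[150:310,180:440],None,fx=3,fy=3,interpolation=cv2.INTER_CUBIC)
save('s1.png',s)
save('t1.png',cv2.resize(b[120:320,180:460],None,fx=2.85,fy=2.85,interpolation=cv2.INTER_CUBIC))
```

```text
(no output)
```

View pics/s1.png

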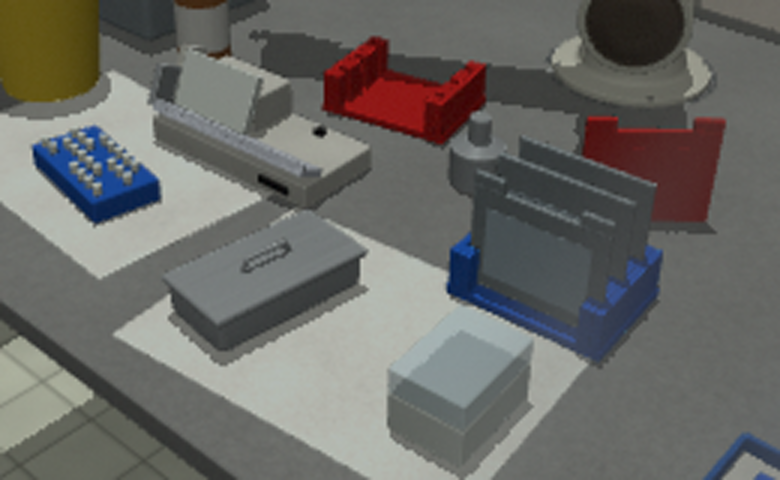

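View pics/t1.png

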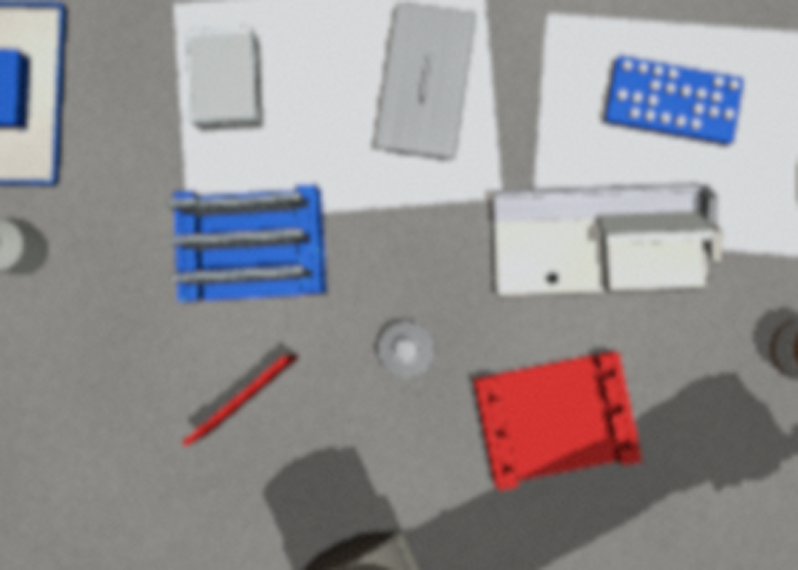

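The notched grey plate is the rack's farthest slot from the robot: scene (361,233), top (262,191). What could be mistaken for it: the plain plates at top (264,203) and (265,217), the red notched plate at top (263,262) and scene (396,208), and the red rack at top (375,268). The scene crop clearly shows the notch with its ears on the grey front plate.

Run:
```python
from h import *
for n in ['scene','top']:
    z=np.load(n+'.npz'); W=z['W']; im=z['im'].astype(int)
    red=(im[...,0]>im[...,2]+50)
    P=W[~np.isnan(W[...,0])&~red]
    q=P[(P[:,2]>.085)&(P[:,2]<.175)&(P[:,0]>.25)&(P[:,0]<.5)&(P[:,1]>.05)&(P[:,1]<.33)]
    print(n,len(q),'z max',np.percentile(q[:,2],[50,95,99]))
    # histogram of x after removing tilt
    best=None
    for a in np.radians(np.arange(-10,10,.5)):
        s=q[:,0]*np.cos(a)+q[:,1]*np.sin(a)
        h=np.histogram(s,bins=np.arange(.25,.5,.003))[0]; sc=(h.astype(float)**2).sum()
        if best is None or sc>best[0]: best=(sc,a,h)
    print(np.degrees(best[1])); print([(round(.25+.003*i,3),int(c)) for i,c in enumerate(best[2]) if c>3])
    a=best[1]; s=q[:,0]*np.cos(a)+q[:,1]*np.sin(a); t=-q[:,0]*np.sin(a)+q[:,1]*np.cos(a)
    m=s>s.max()-.03; print('front plate t range',np.percentile(t[m],[1,50,99]),'s',np.percentile(s[m],[2,25,50,75,98]))
    # blue rack
    B=(im[...,2]>im[...,0]+60)&(im[...,2]>im[...,1]+40)&~np.isnan(W[...,0]); p=W[B]; p=p[(p[:,1]>.03)&(p[:,1]<.33)&(p[:,0]>.25)&(p[:,0]<.5)&(p[:,2]>.045)&(p[:,2]<.08)]
    print('rack top',len(p),np.percentile(p,[2,50,98],axis=0), cv2.minAreaRect((p[:,:2]*1000).astype(np.float32)))
    # stand
    q=P[(P[:,2]>.055)&(P[:,2]<.16)&(P[:,0]>.3)&(P[:,0]<.52)&(P[:,1]<-.03)&(P[:,1]>-.33)]
    print('stand',len(q),q.min(0),q.max(0))
    for t,k in (('stop',425.7 if n=='top' else 233.5),):pass
    for u,v in ([(426,192),(424,194),(352,193),(400,200)] if n=='top' else [(234,179),(237,184),(282,205),(250,180)]): print(u,v,W[v,u].round(3))
```

```text
scene 545 z max [0.1169186  0.15320654 0.15501075]
-0.5
[(0.289, 4), (0.292, 6), (0.295, 16), (0.298, 20), (0.301, 17), (0.304, 14), (0.307, 15), (0.31, 18), (0.313, 12), (0.316, 19), (0.319, 12), (0.322, 10), (0.325, 13), (0.328, 11), (0.331, 16), (0.334, 10), (0.337, 16), (0.34, 11), (0.343, 10), (0.346, 10), (0.349, 13), (0.352, 12), (0.355, 13), (0.358, 5), (0.361, 5), (0.364, 7), (0.367, 8), (0.487, 14), (0.49, 48), (0.493, 97), (0.496, 53)]
front plate t range [0.19149936 0.28892332 0.30641734] s [0.48726517 0.49264751 0.49418504 0.49596167 0.4978301 ]
rack top 21 [[0.46952169 0.29713363 0.05975837]
 [0.4819122  0.30660772 0.06143884]
 [0.49261328 0.31317855 0.06383508]] ((481.9905700683594, 307.14324951171875), (24.836965560913086, 12.702009201049805), 29.28630256652832)
stand 92 [ 0.49037876 -0.32732009  0.0556948 ] [ 0.51927556 -0.22924098  0.09066435]
234 179 [ 0.606 -0.354  0.073]
237 184 [ 0.596 -0.351  0.048]
282 205 [ 0.592 -0.103  0.051]
250 180 [ 0.577 -0.291  0.08 ]
top 157 z max [0.15044333 0.15667622 0.15882046]
1.0
[(0.49, 25), (0.493, 39), (0.496, 55)]
front plate t range [0.13266242 0.21654945 0.2893306 ] s [0.4903513  0.49483352 0.49742633 0.49863009 0.50203028]
rack top 114 [[0.46479634 0.12887251 0.04967432]
 [0.48296022 0.21512038 0.06015439]
 [0.49694038 0.31040266 0.0776005 ]] ((480.6860046386719, 219.79299926757812), (22.860183715820312, 183.42872619628906), 3.5079283714294434)
stand 263 [ 0.48579455 -0.32936795  0.05773069] [ 0.51900026 -0.23150702  0.09221398]
426 192 [ 0.596 -0.353  0.068]
424 194 [ 0.591 -0.351  0.045]
352 193 [ 0.594 -0.09   0.006]
400 200 [ 0.563 -0.255  0.095]
```

Run:
```python
from h import *
# triangulate the marks from two views
def ray(n,uv):
    f,cx,cy,_=K(n); M=T(n); d=M[:3,:3]@np.array([(uv[0]-cx)/f,(uv[1]-cy)/f,1]); return M[:3,3],d/np.linalg.norm(d)
def tri(a,b):
    (p,d),(q,e)=ray('scene',a),ray('top',b); A=np.stack([d,-e],1); s=np.linalg.lstsq(A,q-p,rcond=None)[0]
    x,y=p+s[0]*d,q+s[1]*e; return ((x+y)/2).round(3),np.linalg.norm(x-y).round(4)
print('plate',tri((354.5,250.5),(265,191.3)));print('rack',tri((360.9,247.3),(269.2,203.7)))
print('stop',tri((233.5,178.9),(425.7,191.9)));print('face',tri((237.2,183.6),(424,194.4)));print('ledge',tri((282,204.6),(351.9,193.4)))
# backrest plane (scene)
z=np.load('scene.npz');W=z['W']
sub=W[163:190,232:268].reshape(-1,3); sub=sub[(sub[:,2]>.055)&(sub[:,2]<.125)]
rng=np.random.default_rng(0);best=0
for _ in range(500):
    a,b,c=sub[rng.choice(len(sub),3,False)];n=np.cross(b-a,c-a);n/=np.linalg.norm(n)+1e-12
    m=abs((sub-a)@n)<.003
    if n[0]*np.sign(n[0])>.7 and m.sum()>best: best=m.sum();B=sub[m]
c=B.mean(0);n=np.linalg.svd(B-c)[2][2];n*=np.sign(n[0])
print(len(sub),best,'normal',n.round(3),'tilt',np.degrees(np.arcsin(n[2])),'yaw',np.degrees(np.arctan2(n[1],n[0])),'c',c.round(4),B.min(0).round(3),B.max(0).round(3))
```

```text
plate (array([0.596, 0.231, 0.023]), np.float64(0.0108))
rack (array([0.549, 0.221, 0.003]), np.float64(0.0023))
stop (array([ 0.6  , -0.356,  0.069]), np.float64(0.0113))
face (array([ 0.591, -0.352,  0.046]), np.float64(0.0046))
ledge (array([ 0.592, -0.092,  0.057]), np.float64(0.0145))
687 357 normal [0.895 0.047 0.443] tilt 26.27725966516615 yaw 3.011618589927524 c [ 0.5728 -0.2901  0.0862] [ 0.553 -0.366  0.055] [ 0.591 -0.219  0.117]
```

Run:
```python
from h import *
for n in ['scene','top']:
    z=np.load(n+'.npz'); W=z['W']; im=z['im'].astype(int)
    ok=~np.isnan(W[...,0])
    P=W[ok&~(im[...,0]>im[...,2]+50)]
    q=P[(P[:,2]>.08)&(P[:,2]<.175)&(P[:,0]>.575)&(P[:,0]<.64)&(P[:,1]>.1)&(P[:,1]<.34)]
    print(n,len(q),np.percentile(q,[2,50,98],axis=0).round(4))
    if n=='top': q=q[q[:,2]>.115]
    r=cv2.minAreaRect((q[:,:2]*1000).astype(np.float32)); print(r)
    p=np.polyfit(q[:,1],q[:,0],1); print('x =',p,'at .22',np.polyval(p,.22),'resid',np.std(q[:,0]-np.polyval(p,q[:,1])), 'yaw',-np.degrees(np.arctan(p[0])))
    for lo,hi in ((.52,.575),(.475,.53)):
        k=P[(P[:,2]>.12)&(P[:,2]<.175)&(P[:,0]>lo)&(P[:,0]<hi)&(P[:,1]>.1)&(P[:,1]<.34)]
        if len(k)>10: p=np.polyfit(k[:,1],k[:,0],1); print('plain',len(k),np.polyval(p,.22),-np.degrees(np.arctan(p[0])),k[:,1].min(),k[:,1].max())
    B=(im[...,2]>im[...,0]+50)&ok; p=W[B]; p=p[(p[:,1]>.05)&(p[:,1]<.36)&(p[:,0]>.44)&(p[:,0]<.68)]
    print('rack all',cv2.minAreaRect((p[:,:2]*1000).astype(np.float32))); 
    # stand parts by top: ledge/lip front edge, base
    q=P[(P[:,0]>.555)&(P[:,0]<.65)&(P[:,1]<-.05)&(P[:,1]>-.39)&(P[:,2]>.03)&(P[:,2]<.075)]
    print('ledge',len(q),q.min(0).round(3),q.max(0).round(3))
    for y in np.arange(-.37,-.06,.03):
        k=q[abs(q[:,1]-y)<.012]
        if len(k): print(round(y,2),len(k),'x',k[:,0].min().round(4),k[:,0].max().round(4),'z',np.percentile(k[:,2],[5,50,95]).round(3))
    q=P[(P[:,0]>.45)&(P[:,0]<.66)&(P[:,1]<-.05)&(P[:,1]>-.39)&(P[:,2]>.025)]
    print('stand',cv2.minAreaRect((q[:,:2]*1000).astype(np.float32)))
```

```text
scene 921 [[0.5813 0.1533 0.0812]
 [0.591  0.2348 0.1166]
 [0.5985 0.3082 0.1536]]
((589.8453369140625, 229.22190856933594), (13.432465553283691, 162.251220703125), 4.826457977294922)
x = [-0.07715024  0.60902923] at .22 0.5920561769319626 resid 0.0021581211196365978 yaw 4.411643822413298
plain 470 0.5466234549469261 4.482011230257226 0.14397913577468924 0.3058820025751641
plain 393 0.501412153995232 4.427976198945119 0.1430721540603288 0.30236349247369826
rack all ((559.167236328125, 213.9359130859375), (137.98971557617188, 230.26712036132812), 12.744424819946289)
ledge 859 [ 0.555 -0.364  0.03 ] [ 0.632 -0.087  0.075]
-0.37 3 x 0.6183 0.6268 z [0.061 0.067 0.069]
-0.34 76 x 0.5777 0.632 z [0.035 0.058 0.073]
-0.31 77 x 0.5781 0.6279 z [0.034 0.056 0.07 ]
-0.28 78 x 0.5759 0.6276 z [0.033 0.057 0.072]
-0.25 80 x 0.574 0.6248 z [0.032 0.057 0.072]
-0.22 102 x 0.5551 0.6247 z [0.033 0.055 0.071]
-0.19 61 x 0.5554 0.624 z [0.033 0.038 0.065]
-0.16 58 x 0.5571 0.6199 z [0.032 0.042 0.066]
-0.13 58 x 0.5552 0.6203 z [0.031 0.037 0.065]
-0.1 97 x 0.5551 0.6187 z [0.032 0.038 0.063]
stand 
[... 605 characters left out ...]
765625), (146.6898651123047, 198.369384765625), 2.0309243202209473)
ledge 1074 [ 0.555 -0.362  0.03 ] [ 0.623 -0.092  0.075]
-0.37 2 x 0.6225 0.6227 z [0.059 0.06  0.062]
-0.34 87 x 0.5771 0.6227 z [0.043 0.055 0.067]
-0.31 86 x 0.5765 0.6226 z [0.043 0.054 0.068]
-0.28 86 x 0.5726 0.6228 z [0.046 0.054 0.071]
-0.25 84 x 0.5719 0.6222 z [0.046 0.054 0.07 ]
-0.22 108 x 0.5554 0.6171 z [0.033 0.049 0.064]
-0.19 113 x 0.5556 0.6172 z [0.033 0.049 0.064]
-0.16 110 x 0.5553 0.6167 z [0.033 0.049 0.065]
-0.13 103 x 0.5551 0.6119 z [0.031 0.047 0.065]
-0.1 91 x 0.5577 0.6117 z [0.031 0.046 0.066]
stand ((552.9755859375, -230.164306640625), (135.48175048828125, 274.8136901855469), 3.169149875640869)
```

```bash
python3 -m jog '[{"rotation":[0,0,8],"translation":[30,30,30],"grip":30},{"rotation":[0,0,16],"translation":[60,60,60],"grip":30},{"rotation":[0,0,24],"translation":[90,90,90],"grip":30},{"rotation":[0,0,32],"translation":[120,120,110],"grip":30},{"rotation":[0,0,40],"translation":[150,150,130],"grip":30},{"rotation":[0,0,48],"translation":[180,180,140],"grip":30},{"rotation":[0,0,56],"translation":[210,210,150],"grip":30},{"rotation":[0,0,62],"translation":[235,240,150],"grip":30},{"rotation":[0,0,67],"translation":[255,262,150],"grip":30},{"rotation":[0,0,67],"translation":[255,262,150],"grip":30},{"rotation":[0,0,67],"translation":[255,262,150],"grip":30}]' 60
python3 - <<'E'
from h import *
M=T('wrist'); im,d=imaging.camera('wrist'); np.savez('w1.npz',im=im,d=d,W=cloud('wrist',d,M),M=M); save('w1.png',im)
print(K('wrist')[3]); print(M.round(3)); print(spotter.mark_of('wrist','stand_face'),spotter.mark_of('wrist','stop'),spotter.mark_of('wrist','ledge_end'))
E
```

```text
time: 2.2
ee_pos: [0.5003, -0.23, 0.3502]
tcp_rot: [-180.0, -0.0, 93.5]
wrist_force: [-0.9, 0.4, 0.8]
opening: 0.0298
grasp_force: 0.0
{'vertical_fov': 71.4380337803623, 'cx': 313.014663966649, 'cy': 199.19518594523612, 'tool_from_camera': array([[ 4.11219869e-04, -9.58964543e-01, -2.83525725e-01,
         7.17672830e-02],
       [ 9.99999687e-01,  5.85976565e-04, -5.31560259e-04,
        -4.91915531e-04],
       [ 6.75886871e-04, -2.83525418e-01,  9.58964484e-01,
        -1.73788307e-01],
       [ 0.00000000e+00,  0.00000000e+00,  0.00000000e+00,
         1.00000000e+00]])}
[[ 0.998  0.059  0.016  0.496]
 [ 0.061 -0.957 -0.283 -0.158]
 [-0.001  0.284 -0.959  0.524]
 [ 0.     0.     0.     1.   ]]
[{'uv': [360.8, 228.5], 'confidence': 0.89}] [{'uv': [365.7, 233.9], 'confidence': 0.62}] [{'uv': [377.6, 75.1], 'confidence': 0.83}]
```

View pics/w1.png

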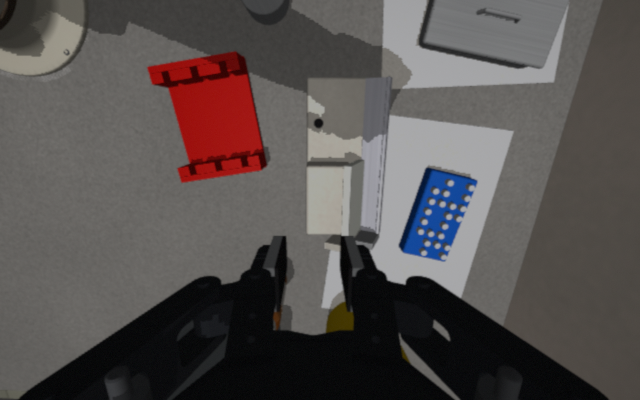

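```bash
cat > st.py <<'E'
from h import *
from scipy.optimize import least_squares
def frame(p,tilt=25):
    x0,y0,yaw=p; Rm=R.from_euler('zy',[yaw,-tilt],degrees=True).as_matrix(); return Rm,np.array([x0,y0,.045])
E
python3 - <<'E'
from st import *
for n,f in (('scene','scene.npz'),('top','top.npz'),('wrist','w1.npz')):
    z=np.load(f);W=z['W'];im=z['im'];P=W[(~np.isnan(W[...,0]))]
    P=P[(P[:,0]>.45)&(P[:,0]<.66)&(P[:,1]<-.05)&(P[:,1]>-.4)&(P[:,2]>.03)&(P[:,2]<.16)]
    p=np.array([.591,-.352,3.,]); 
    for it in range(6):
        Rm,o=frame(p); L=(P-o)@Rm
        m=(abs(L[:,0])<.012)&(L[:,1]>.01)&(L[:,1]<.12)&(L[:,2]>.02)&(L[:,2]<.07); Q=P[m]
        def res(v): Rm,o=frame([v[0],p[1],v[1]]); return ((Q-o)@Rm)[:,0]
        s=least_squares(res,[p[0],p[2]],loss='soft_l1',f_scale=.002); p[0],p[2]=s.x
    Rm,o=frame(p); L=(P-o)@Rm
    t=np.linalg.svd(Q-Q.mean(0))[2][2]; t*=np.sign(t[0])
    led=L[(abs(L[:,2])<.012)&(L[:,0]>.006)&(L[:,0]<.024)]; 
    lip=L[(L[:,0]>.02)&(L[:,0]<.05)&(L[:,2]>-.01)&(L[:,2]<.015)&(L[:,1]>.05)]
    stp=L[(L[:,2]>.02)&(L[:,2]<.06)&(L[:,0]>.01)&(L[:,0]<.04)]
    back=L[(abs(L[:,0])<.01)&(L[:,2]>.02)]
    print(n,m.sum(),p.round(4),'std',np.std(res(s.x)).round(4),'free tilt',np.degrees(np.arcsin(t[2])).round(2),'| ledge',len(led),'z',np.median(led[:,2]).round(4),'y',np.percentile(led[:,1],[1,99]).round(4),'lipx',np.percentile(lip[:,0],[50,98]).round(4))
    print('  stop y',len(stp),np.percentile(stp[:,1],[5,50,95]).round(4) if len(stp) else '','top z',stp[:,2].max().round(3) if len(stp) else '','back y',np.percentile(back[:,1],[1,99]).round(3),'z',back[:,2].max().round(3))
E
```

```text
scene 269 [ 0.5956 -0.352   2.7484] std 0.0022 free tilt 24.92 | ledge 49 z -0.0094 y [-0.0035  0.263 ] lipx [0.0336 0.0383]
  stop y 58 [-0.0101 -0.0024  0.0032] top z 0.053 back y [-0.009  0.131] z 0.082
top 146 [ 0.5925 -0.352   3.0084] std 0.0011 free tilt 24.42 | ledge 342 z 0.0032 y [1.000e-04 2.567e-01] lipx [0.0304 0.0361]
  stop y 47 [-0.0124 -0.0049 -0.0004] top z 0.057 back y [-0.014  0.128] z 0.086
wrist 543 [ 0.5955 -0.352   2.9   ] std 0.0002 free tilt 25.07 | ledge 1657 z 0.0037 y [-0.0012  0.2564] lipx [0.029  0.0342]
  stop y 184 [-0.0106 -0.0025 -0.0013] top z 0.052 back y [-0.002  0.128] z 0.081
```

```bash
python3 -m jog '[{"rotation":[0,0,0],"translation":[15,45,0],"grip":30},{"rotation":[0,0,0],"translation":[30,90,0],"grip":30},{"rotation":[0,0,0],"translation":[40,135,0],"grip":30},{"rotation":[0,0,0],"translation":[50,180,0],"grip":30},{"rotation":[0,0,0],"translation":[60,225,0],"grip":30},{"rotation":[0,0,0],"translation":[70,270,0],"grip":30},{"rotation":[0,0,0.9],"translation":[75,315,0],"grip":30},{"rotation":[0,0,0.9],"translation":[80,360,0],"grip":30},{"rotation":[0,0,0.9],"translation":[86,405,0],"grip":30},{"rotation":[0,0,0.9],"translation":[86,440,-30],"grip":30},{"rotation":[0,0,0.9],"translation":[86,458,-60],"grip":30},{"rotation":[0,0,0.9],"translation":[86,458,-60],"grip":30},{"rotation":[0,0,0.9],"translation":[86,458,-60],"grip":30}]'
python3 - <<'E'
from h import *
M=T('wrist'); im,d=imaging.camera('wrist'); W=cloud('wrist',d,M); np.savez('w2.npz',im=im,d=d,W=W,M=M); save('w2.png',im)
g=im.astype(int); P=W[~np.isnan(W[...,0])]; 
for c in (.588,.543,.498):
    q=P[(abs(P[:,0]-c-.077*(.22-P[:,1]))<.012)&(P[:,1]>.1)&(P[:,1]<.34)&(P[:,2]>.127)&(P[:,2]<.17)]
    p=np.polyfit(q[:,1],q[:,0],1); r=q[:,0]-np.polyval(p,q[:,1])
    print(c,len(q),'x@.22',np.polyval(p,.22).round(4),'slope deg',np.degrees(np.arctan(p[0])).round(2),'halfthick',np.percentile(r,[2,98]).round(4),'y',np.percentile(q[:,1],[.5,99.5]).round(4),'z',np.percentile(q[:,2],[5,50,99]).round(4))
    for a in np.arange(.13,.33,.02):
        k=q[abs(q[:,1]-a)<.01]
        if len(k): print('   ',a.round(2),len(k),k[:,2].max().round(4),k[:,0].min().round(4),k[:,0].max().round(4))
E
```

```text
time: 3.7
ee_pos: [0.5857, 0.2266, 0.2906]
tcp_rot: [-179.9, 0.0, 94.3]
wrist_force: [0.3, -1.2, 0.4]
opening: 0.0301
grasp_force: 0.0
0.588 963 x@.22 0.5878 slope deg -4.38 halfthick [-0.0037  0.0038] y [0.1494 0.3072] z [0.1363 0.1385 0.1536]
    0.15 60 0.1537 0.5888 0.597
    0.17 107 0.1539 0.5872 0.596
    0.19 137 0.1535 0.5857 0.5944
    0.21 112 0.1397 0.5842 0.593
    0.23 113 0.1394 0.5827 0.5913
    0.25 116 0.139 0.5813 0.5898
    0.27 119 0.1537 0.5798 0.5882
    0.29 137 0.1537 0.5782 0.5863
    0.31 62 0.1536 0.5777 0.5858
0.543 1215 x@.22 0.5441 slope deg -4.5 halfthick [-0.0049  0.003 ] y [0.1556 0.3039] z [0.1323 0.152  0.154 ]
    0.15 26 0.1533 0.5448 0.5526
    0.17 143 0.1543 0.543 0.5516
    0.19 144 0.1536 0.541 0.5501
    0.21 154 0.1542 0.5389 0.5485
    0.23 160 0.1541 0.5384 0.5469
    0.25 175 0.154 0.5366 0.5454
    0.27 175 0.1546 0.5349 0.5438
    0.29 194 0.1543 0.533 0.5424
    0.31 44 0.1537 0.5329 0.5408
0.498 1646 x@.22 0.4996 slope deg -4.43 halfthick [-0.0054  0.0025] y [0.1432 0.3004] z [0.1303 0.1516 0.1539]
    0.15 155 0.154 0.4984 0.5079
    0.17 178 0.1539 0.4974 0.5066
    0.19 188 0.1542 0.4963 0.5052
    0.21 195 0.1541 0.4943 0.5037
    0.23 212 0.1538 0.4929 0.502
    0.25 226 0.1544 0.491 0.5005
    0.27 230 0.1539 0.4896 0.4989
    0.29 248 0.1541 0.4879 0.4973
    0.31 14 0.1529 0.4883 0.4959
```

View pics/w2.png

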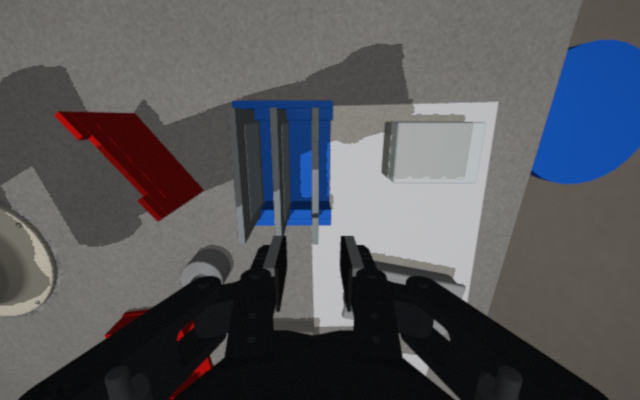

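```bash
python3 -m jog '[{"rotation":[0,0,0],"translation":[1,0,-40],"grip":30},{"rotation":[0,0,0],"translation":[1,0,-80],"grip":30},{"rotation":[0,0,0],"translation":[1,0,-110],"grip":30},{"rotation":[0,0,0],"translation":[1,0,-135],"grip":30},{"rotation":[0,0,0],"translation":[1,0,-155],"grip":30},{"rotation":[0,0,0],"translation":[1,0,-170],"grip":30},{"rotation":[0,0,0],"translation":[1,0,-180],"grip":30},{"rotation":[0,0,0],"translation":[1,0,-184],"grip":30},{"rotation":[0,0,0],"translation":[1,0,-184],"grip":30},{"rotation":[0,0,0],"translation":[1,0,-184],"grip":20},{"rotation":[0,0,0],"translation":[1,0,-184],"grip":10},{"rotation":[0,0,0],"translation":[1,0,-184],"grip":4},{"rotation":[0,0,0],"translation":[1,0,-184],"grip":4},{"rotation":[0,0,0],"translation":[1,0,-184],"grip":4},{"rotation":[0,0,0],"translation":[1,0,-184],"grip":4},{"rotation":[0,0,0],"translation":[1,0,-184],"grip":4}]' 60
```

```text
time: 5.35
ee_pos: [0.587, 0.2277, 0.1064]
tcp_rot: [180.0, -0.0, 94.4]
wrist_force: [0.2, 0.1, -0.1]
opening: 0.0039
grasp_force: 0.1
```

Run:
```python
from h import *
print(readout.get_obs()['opening'],readout.get_obs()['grasp_force'])
M=T('wrist'); im,d=imaging.camera('wrist'); W=cloud('wrist',d,M); a=im
b,_=imaging.camera('scene'); s=cv2.resize(b[170:290,290:450],(640,480),interpolation=cv2.INTER_CUBIC)
save('w3.png',np.vstack([cv2.resize(a[150:400,150:500],(560,400)),]));save('s3.png',s)
```

```text
0.003945168094383125 0.07684534240979701
```

View pics/w3.png

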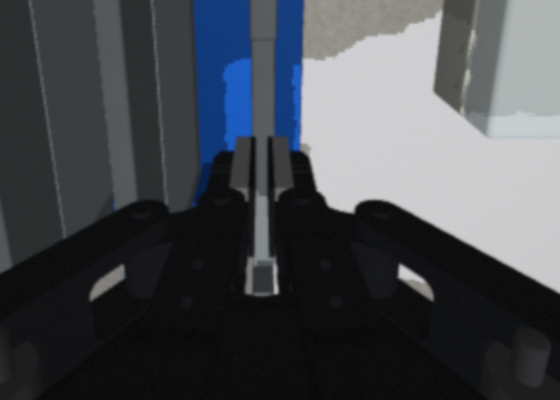

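View pics/s3.png

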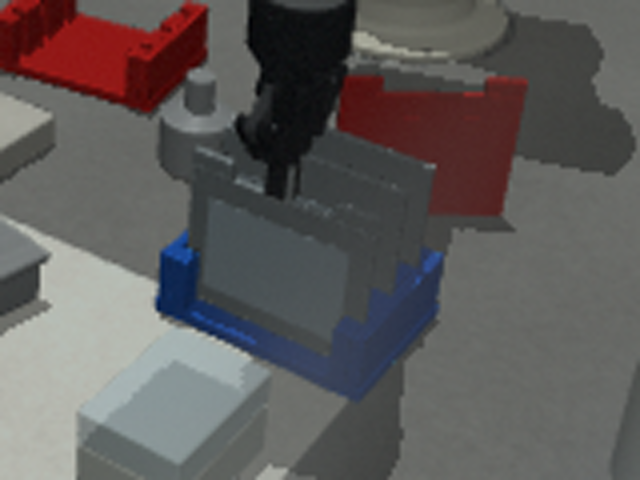

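The wrist crop shows the plate, a light strip at about (262,220), between the pads, with the gripper over the notch. I'll close fully.

```bash
python3 -m jog '[{"rotation":[0,0,0],"translation":[0,0,0],"grip":0},{"rotation":[0,0,0],"translation":[0,0,0],"grip":0},{"rotation":[0,0,0],"translation":[0,0,0],"grip":0},{"rotation":[0,0,0],"translation":[0,0,0],"grip":0}]' 60
```

```text
time: 5.85
ee_pos: [0.587, 0.2276, 0.1063]
tcp_rot: [-180.0, 0.0, 94.4]
wrist_force: [0.3, -0.2, 0.8]
opening: -0.0001
grasp_force: 0.0
```

Run:
```python
from h import *
for n in ('scene','wrist'):
    M=T(n); im,d=imaging.camera(n); W=cloud(n,d,M); np.savez('x_'+n,im=im,W=W)
    g=im.astype(int).max(-1); ok=~np.isnan(W[...,0])
    q=W[ok&(g<60)]; q=q[(abs(q[:,0]-.587)<.05)&(abs(q[:,1]-.228)<.03)&(q[:,2]>.09)&(q[:,2]<.2)]
    print(n,'dark pts',len(q), np.percentile(q,[0,1,5,50],axis=0).round(3) if len(q) else '')
    P=W[ok]; k=P[(P[:,0]>.57)&(P[:,0]<.61)&(P[:,2]>.09)&(P[:,2]<.17)&(P[:,1]>.12)&(P[:,1]<.34)]
    for a in np.arange(.13,.33,.02):
        j=k[abs(k[:,1]-a)<.01]
        if len(j): print('   ',a.round(2),len(j),'zmax',j[:,2].max().round(3),'x',np.median(j[:,0]).round(3),j[:,0].min().round(3),j[:,0].max().round(3))
b=np.load('x_scene.npz')['im']; save('s4.png',cv2.resize(b[190:250,330:400],(700,600),interpolation=cv2.INTER_NEAREST))
```

```text
scene dark pts 134 [[0.553 0.199 0.124]
 [0.556 0.2   0.129]
 [0.563 0.221 0.145]
 [0.597 0.237 0.184]]
    0.15 54 zmax 0.155 x 0.597 0.591 0.601
    0.17 104 zmax 0.156 x 0.596 0.59 0.601
    0.19 87 zmax 0.156 x 0.595 0.585 0.599
    0.21 85 zmax 0.144 x 0.593 0.588 0.597
    0.23 141 zmax 0.17 x 0.592 0.575 0.603
    0.25 88 zmax 0.141 x 0.59 0.584 0.593
    0.27 94 zmax 0.154 x 0.589 0.583 0.592
    0.29 124 zmax 0.155 x 0.587 0.579 0.592
    0.31 71 zmax 0.155 x 0.586 0.576 0.589
wrist dark pts 10300 [[0.542 0.198 0.116]
 [0.544 0.211 0.121]
 [0.545 0.217 0.132]
 [0.581 0.236 0.19 ]]
    0.19 226 zmax 0.153 x 0.59 0.587 0.593
    0.23 1397 zmax 0.17 x 0.586 0.573 0.6
    0.25 492 zmax 0.139 x 0.586 0.581 0.59
    0.27 545 zmax 0.154 x 0.584 0.579 0.588
    0.29 815 zmax 0.154 x 0.582 0.578 0.587
    0.31 348 zmax 0.155 x 0.581 0.577 0.585
```

View pics/s4.png

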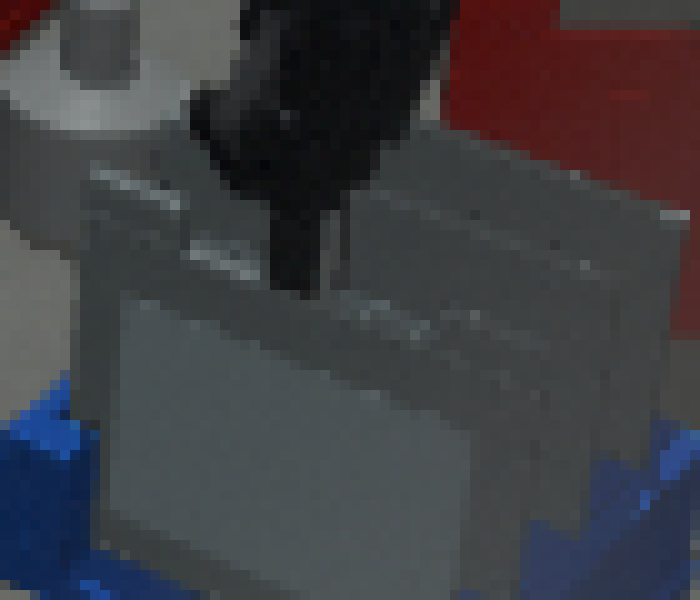

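Run:
```python
from h import *
f,cx,cy,_=K('scene');M=np.linalg.inv(T('scene'))
for z in (.106,.12,.13,.14,.15):
    p=M[:3,:3]@np.array([.587,.228,z])+M[:3,3]; print(z,(f*p[0]/p[2]+cx-330)*10,(f*p[1]/p[2]+cy-190)*10)
W=np.load('x_scene.npz')['W']
for v in range(210,224): print(v,W[v,356:364].round(3)[[0,2,4,6]].tolist())
print(readout.get_obs())
```

```text
0.106 292.36402852046297 376.29510589002564
0.12 296.39882481314714 338.8392109138431
0.13 299.3118896545059 311.7965939285523
0.14 302.25124122558896 284.50995149156086
0.15 305.21723694581283 256.9759656003913
210 [[0.546, 0.185, 0.133], [0.619, 0.237, 0.189], [0.613, 0.24, 0.188], [0.599, 0.238, 0.181]]
211 [[0.551, 0.188, 0.132], [0.602, 0.227, 0.173], [0.616, 0.242, 0.187], [0.594, 0.236, 0.173]]
212 [[0.552, 0.189, 0.13], [0.601, 0.227, 0.17], [0.603, 0.234, 0.173], [0.592, 0.235, 0.169]]
213 [[0.549, 0.188, 0.124], [0.602, 0.227, 0.166], [0.601, 0.233, 0.169], [0.593, 0.236, 0.166]]
214 [[0.55, 0.188, 0.121], [0.598, 0.225, 0.16], [0.602, 0.234, 0.166], [0.594, 0.237, 0.163]]
215 [[0.553, 0.191, 0.12], [0.597, 0.225, 0.156], [0.602, 0.235, 0.163], [0.592, 0.236, 0.158]]
216 [[0.553, 0.191, 0.116], [0.601, 0.228, 0.155], [0.6, 0.234, 0.158], [0.593, 0.237, 0.156]]
217 [[0.595, 0.218, 0.144], [0.599, 0.227, 0.151], [0.599, 0.234, 0.154], [0.59, 0.236, 0.15]]
218 [[0.591, 0.215, 0.138], [0.6, 0.228, 0.148], [0.599, 0.234, 0.15], [0.593, 0.238, 0.149]]
219 [[0.589, 0.215, 0.133], 
[... 421 characters left out ...]
1, 0.127], [0.59, 0.238, 0.129]]
{'time': 5.95, 'q': array([2.11902198e+01, 1.51229448e+01, 1.12519718e+01, 8.61340813e+01,
       3.08914922e-04, 1.06832292e+02]), 'qd': array([ 0.02655232, -0.02208136, -0.0506167 , -0.01627296,  0.04344362,
       -0.04256154]), 'joint_efforts': array([ 1.20390672e-03, -6.36592412e+01,  4.70713806e+01,  2.51373145e-03,
       -1.31609058e-04,  3.84921509e-05]), 'ee_pos': array([0.58704169, 0.22758502, 0.10634473]), 'tcp_rot': array([-1.79995073e+02,  1.16791751e-03,  9.43579277e+01]), 'wrist_force': array([ 0.68801362,  0.70251216, -0.04369419]), 'torque': array([-0.02290655, -0.00348654, -0.00862461]), 'grasp_force': 0.0, 'opening': 3.082788006185144e-05}
```

Run:
```python
from h import *
z=np.load('x_wrist.npz');W=z['W'];im=z['im']
o=readout.get_obs();Rm=R.from_euler('xyz',o['tcp_rot'],degrees=True).as_matrix();L=(W-o['ee_pos'])@Rm
for c in (300,306,310,313,316,320,326):
    print(c,[(r,(L[r,c]*1000).round(0).tolist()) for r in range(215,300,7)])
```

```text
300 [(215, [-25.0, -14.0, 95.0]), (222, [-32.0, -14.0, 94.0]), (229, [-39.0, -14.0, 94.0]), (236, [-47.0, -14.0, 93.0]), (243, [-56.0, -14.0, 95.0]), (250, [10.0, -7.0, -52.0]), (257, [10.0, -6.0, -60.0]), (264, [11.0, -6.0, -66.0]), (271, [11.0, -6.0, -73.0]), (278, [12.0, -6.0, -79.0]), (285, [12.0, -5.0, -83.0]), (292, [12.0, -5.0, -88.0]), (299, [17.0, -5.0, -98.0])]
306 [(215, [-25.0, -8.0, 95.0]), (222, [-31.0, -8.0, 93.0]), (229, [-39.0, -8.0, 93.0]), (236, [11.0, -4.0, -37.0]), (243, [10.0, -4.0, -45.0]), (250, [10.0, -4.0, -52.0]), (257, [10.0, -4.0, -59.0]), (264, [10.0, -4.0, -66.0]), (271, [12.0, -3.0, -73.0]), (278, [11.0, -3.0, -78.0]), (285, [11.0, -3.0, -82.0]), (292, [9.0, -3.0, -85.0]), (299, [3.0, -3.0, -79.0])]
310 [(215, [21.0, -2.0, -32.0]), (222, [17.0, -2.0, -31.0]), (229, [12.0, -2.0, -31.0]), (236, [11.0, -2.0, -36.0]), (243, [10.0, -2.0, -44.0]), (250, [11.0, -2.0, -53.0]), (257, [10.0, -2.0, -59.0]), (264, [11.0, -2.0, -66.0]), (271, [9.0, -2.0, -69.0]), (278, [6.0, -2.0, -69.0]), (285, [2.0, -2.0, -69.0]), (292, [-1.0, -2.0, -69.0]), (299, [-5.0, -2.0, -6
[... 735 characters left out ...]
1.0, 3.0, -31.0]), (222, [16.0, 3.0, -31.0]), (229, [12.0, 3.0, -30.0]), (236, [11.0, 3.0, -37.0]), (243, [11.0, 3.0, -46.0]), (250, [10.0, 3.0, -52.0]), (257, [11.0, 3.0, -60.0]), (264, [10.0, 3.0, -65.0]), (271, [12.0, 2.0, -74.0]), (278, [12.0, 2.0, -79.0]), (285, [11.0, 2.0, -82.0]), (292, [8.0, 2.0, -82.0]), (299, [3.0, 2.0, -80.0])]
326 [(215, [-24.0, 13.0, 93.0]), (222, [-32.0, 13.0, 94.0]), (229, [-40.0, 13.0, 94.0]), (236, [-47.0, 13.0, 93.0]), (243, [11.0, 6.0, -45.0]), (250, [10.0, 6.0, -51.0]), (257, [10.0, 5.0, -59.0]), (264, [11.0, 5.0, -66.0]), (271, [12.0, 5.0, -74.0]), (278, [12.0, 5.0, -78.0]), (285, [12.0, 4.0, -84.0]), (292, [12.0, 4.0, -88.0]), (299, [16.0, 4.0, -98.0])]
```

The depth shows the tips of the shut fingers about 35 mm behind the reported TCP: they sit at z≈0.141, just above the notch edge at 0.137. So I missed the plate from above without touching it. I'll open, go 35 mm deeper and grip again.

```bash
python3 -m jog '[{"rotation":[0,0,0],"translation":[0,0,0],"grip":30},{"rotation":[0,0,0],"translation":[0,0,0],"grip":30},{"rotation":[0,0,0],"translation":[0,0,0],"grip":30},{"rotation":[0,0,0],"translation":[0,0,0],"grip":30},{"rotation":[0,0,0],"translation":[0,0,-10],"grip":30},{"rotation":[0,0,0],"translation":[0,0,-20],"grip":30},{"rotation":[0,0,0],"translation":[0,0,-28],"grip":30},{"rotation":[0,0,0],"translation":[0,0,-35],"grip":30},{"rotation":[0,0,0],"translation":[0,0,-35],"grip":20},{"rotation":[0,0,0],"translation":[0,0,-35],"grip":12},{"rotation":[0,0,0],"translation":[0,0,-35],"grip":6},{"rotation":[0,0,0],"translation":[0,0,-35],"grip":0},{"rotation":[0,0,0],"translation":[0,0,-35],"grip":0},{"rotation":[0,0,0],"translation":[0,0,-35],"grip":0},{"rotation":[0,0,0],"translation":[0,0,-35],"grip":0}]' 60
```

```text
time: 7.45
ee_pos: [0.5878, 0.2279, 0.0731]
tcp_rot: [179.8, -0.0, 94.4]
wrist_force: [-2.0, -1.2, 14.2]
opening: 0.0073
grasp_force: 58.7
```

```bash
python3 -m jog '[{"rotation":[0,0,0],"translation":[0,0,4],"grip":0},{"rotation":[0,0,0],"translation":[0,0,12],"grip":0},{"rotation":[0,0,0],"translation":[0,0,22],"grip":0},{"rotation":[0,0,0],"translation":[0,0,32],"grip":0},{"rotation":[0,0,0],"translation":[0,0,44],"grip":0},{"rotation":[0,0,0],"translation":[0,0,58],"grip":0},{"rotation":[0,0,0],"translation":[0,0,74],"grip":0},{"rotation":[0,0,0],"translation":[0,0,92],"grip":0},{"rotation":[0,0,0],"translation":[0,0,112],"grip":0},{"rotation":[0,0,0],"translation":[0,0,134],"grip":0},{"rotation":[0,0,0],"translation":[0,0,156],"grip":0},{"rotation":[0,0,0],"translation":[0,0,175],"grip":0},{"rotation":[0,0,0],"translation":[0,0,180],"grip":0},{"rotation":[0,0,0],"translation":[0,0,180],"grip":0},{"rotation":[0,0,0],"translation":[0,0,180],"grip":0}]'
python3 - <<'E'
from h import *
M=T('wrist'); im,d=imaging.camera('wrist'); W=cloud('wrist',d,M); 
o=readout.get_obs();Rm=R.from_euler('xyz',o['tcp_rot'],degrees=True).as_matrix();L=((W-o['ee_pos'])@Rm*1000)
P=L[~np.isnan(L[...,0])]; q=P[(abs(P[:,1])<12)&(P[:,2]>-60)&(P[:,2]<90)&(P[:,0]>14)&(P[:,0]<110)]
print(o['wrist_force'],o['ee_pos'],len(q))
for a in range(15,90,8):
    k=q[abs(q[:,0]-a)<4]
    if len(k): print(a,len(k),'top z',k[:,2].min().round(1),'y',np.percentile(k[:,1],[3,50,97]).round(1))
print('edge x',q[:,0].max())
t=q[(q[:,2]<-25)&(q[:,2]>-60)];print(np.polyfit(t[:,0],t[:,1],1))
im,d=imaging.camera('scene'); W2=cloud('scene',d,T('scene'));L=((W2-o['ee_pos'])@Rm*1000);g=im.astype(int).max(-1)
P=L[~np.isnan(L[...,0])&(g>60)];q=P[(abs(P[:,1])<30)&(P[:,2]>-60)&(P[:,2]<110)&(abs(P[:,0])<95)]
print(len(q),np.percentile(q,[1,50,99],axis=0).round(1)); A=np.c_[q[:,0],q[:,2],np.ones(len(q))];print('face y = a x+b z+c',np.linalg.lstsq(A,q[:,1],rcond=None)[0])
E
```

```text
time: 8.95
ee_pos: [0.587, 0.2276, 0.2505]
tcp_rot: [-179.9, 0.0, 94.4]
wrist_force: [-1.1, 0.4, -2.7]
opening: 0.0074
grasp_force: 58.5
[-0.55314828  0.01131305 -3.2594169 ] [0.58681894 0.2275199  0.25020902] 0Traceback (most recent call last):
  File "<stdin>", line 9, in <module>
    return umr_maximum(a, axis, None, out, keepdims, initial, where)
ValueError: zero-size array to reduction operation maximum which has no identity
```

```bash
cat > held.py <<'E'
from h import *
M=T('wrist'); im,d=imaging.camera('wrist'); W=cloud('wrist',d,M)
o=readout.get_obs();Rm=R.from_euler('xyz',o['tcp_rot'],degrees=True).as_matrix();L=((W-o['ee_pos'])@Rm*1000)
P=L[~np.isnan(L[...,0])]; q=P[(abs(P[:,1])<12)&(P[:,2]>-90)&(P[:,2]<90)&(P[:,0]>14)&(P[:,0]<110)]
for a in range(15,90,8):
    k=q[abs(q[:,0]-a)<4]
    if len(k): print(a,len(k),'top z',np.percentile(k[:,2],2).round(1),'y',np.percentile(k[:,1],[3,50,97]).round(1))
print('edge x',np.percentile(q[:,0],99.5) if len(q) else 0)
im,d=imaging.camera('scene'); W2=cloud('scene',d,T('scene'));L=((W2-o['ee_pos'])@Rm*1000);g=im.astype(int).max(-1)
P=L[~np.isnan(L[...,0])&(g>60)];q=P[(abs(P[:,1])<25)&(P[:,2]>-90)&(P[:,2]<110)&(abs(P[:,0])<95)]
print(len(q),np.percentile(q,[1,50,99],axis=0).round(1)); A=np.c_[q[:,0],q[:,2],np.ones(len(q))];print('face y = a x+b z+c',np.linalg.lstsq(A,q[:,1],rcond=None)[0])
E
python3 held.py
```

```text
15 181 top z -65.3 y [-4.  -0.5  3.4]
23 310 top z -65.2 y [-3.9 -0.5  3.3]
31 329 top z -65.2 y [-3.9 -0.1  3.4]
39 314 top z -65.5 y [-4.2 -0.5  3.6]
47 310 top z -80.4 y [-4.  -0.2  3.3]
55 527 top z -80.3 y [-4.  -0.2  3.6]
63 585 top z -80.4 y [-4.2 -0.2  3.5]
71 613 top z -80.3 y [-4.1 -0.5  3.4]
79 433 top z -80.4 y [-4.  -0.2  3.3]
edge x 80.26307426658242
1767 [[-76.4  -1.6 -80.7]
 [ 13.4   4.3  -6. ]
 [ 80.8   9.1  57.3]]
face y = a x+b z+c [-9.75583801e-04  2.05081832e-03  4.23344753e+00]
```

Run:
```python
from st import *
Rm,o=frame([.5955,-.3535,2.9])
Rc=R.from_euler('xyz',[180,0,94.36],degrees=True)
fx,fy,fz=Rm.T; Rt=R.from_matrix(np.stack([fy,fx,-fz],1)); rv=(Rt*Rc.inv()).as_rotvec(degrees=True); print('rotvec',rv.round(2))
print((R.from_rotvec(rv/2,degrees=True)).as_rotvec(degrees=True).round(2))
c=np.array([.587,.228,.251])
for p in ([14,105,80],[12,105,30],[12,105,10],[8,105,3],[4,105,0]):
    t=o+Rm@((np.array(p)+[0,0,60])/1000); print(p,t.round(4),((t-c)*1000).round(1))
print('fx',fx.round(3),'fy',fy.round(3),'fz',fz.round(3))
```

```text
rotvec [  0.32 -25.    -1.44]
[  0.16 -12.5   -0.72]
[14, 105, 80] [ 0.5442 -0.2479  0.1755] [ -42.8 -475.9  -75.5]
[12, 105, 30] [ 0.5635 -0.248   0.1294] [ -23.5 -476.  -121.6]
[12, 105, 10] [ 0.572  -0.248   0.1113] [ -15.  -476.  -139.7]
[8, 105, 3] [ 0.5713 -0.2482  0.1032] [ -15.7 -476.2 -147.8]
[4, 105, 0] [ 0.5689 -0.2484  0.0988] [ -18.1 -476.4 -152.2]
fx [0.905 0.051 0.422] fy [-0.046  0.999 -0.021] fz [-0.423  0.     0.906]
```

```bash
sed -i "s/'zy'/'ZY'/" st.py
python3 - <<'E'
from st import *
z=np.load('w1.npz');W=z['W'];P=W[(~np.isnan(W[...,0]))]
P=P[(P[:,0]>.45)&(P[:,0]<.66)&(P[:,1]<-.05)&(P[:,1]>-.4)&(P[:,2]>.03)&(P[:,2]<.16)]
p=np.array([.5955,-.3535,3.2])
for it in range(5):
    Rm,o=frame(p);L=(P-o)@Rm;Q=P[(abs(L[:,0])<.006)&(L[:,1]>.01)&(L[:,1]<.12)&(L[:,2]>.02)&(L[:,2]<.07)]
    s=least_squares(lambda v:((Q-frame([v[0],p[1],v[1]])[1])@frame([v[0],p[1],v[1]])[0])[:,0],[p[0],p[2]],loss='soft_l1',f_scale=.001); p[0],p[2]=s.x
Rm,o=frame(p);L=(P-o)@Rm
for lo in range(2,40,3):
    k=L[(L[:,0]*1000>lo)&(L[:,0]*1000<lo+3)&(L[:,1]>.03)&(L[:,1]<.24)&(abs(L[:,2])<.02)]
    if len(k): print(lo,len(k),'z',(np.percentile(k[:,2],[10,50,90])*1000).round(1))
led=L[(abs(L[:,2])<.008)&(L[:,0]>.008)&(L[:,0]<.024)];print('ledge y',np.percentile(led[:,1],[.5,99.5]))
stp=L[(L[:,2]>.015)&(L[:,2]<.06)&(L[:,0]>.008)&(L[:,0]<.034)&(L[:,1]<.01)];print('stop',np.percentile(stp[:,1],[1,50,99]),stp[:,2].max())
print(p)
Rc=R.from_euler('xyz',[180,0,94.36],degrees=True)
fx,fy,fz=Rm.T; Rt=R.from_matrix(np.stack([fy,fx,-fz],1)); rv=(Rt*Rc.inv()).as_rotvec(degrees=True); print('rotvec',rv.round(2))
c=np.array([.587,.228,.251])
for q in ([14,105,80],[12,105,30],[12,105,10],[8,105,5],[4,105,0]):
    t=o+Rm@((np.array(q)+[0,0,60])/1000); print(q,t.round(4),((t-c)*1000).round(1))
print('fx',fx.round(3),'fy',fy.round(3),'fz',fz.round(3))
E
```

```text
2 211 z [-0.7  0.4  1.7]
5 219 z [-0.7  0.3  1.4]
8 219 z [-0.9  0.4  1.4]
11 215 z [-0.8  0.3  1.4]
14 219 z [-0.7  0.4  1.4]
17 225 z [-0.7  0.4  1.3]
20 230 z [-0.6  0.3  1.7]
23 216 z [-0.8  0.4  1.6]
26 157 z [-0.6  0.7  1.7]
29 216 z [5.2 6.3 7.3]
32 388 z [-7.   3.7  6.9]
ledge y [0.0003019 0.259244 ]
stop [-0.00985332  0.00014724  0.00122749] 0.05240888286229064
[ 0.59561922 -0.3535      3.20789659]
rotvec [  1.65 -24.95  -1.13]
[14, 105, 80] [ 0.5433 -0.2513  0.1778] [ -43.7 -479.3  -73.2]
[12, 105, 30] [ 0.5626 -0.2502  0.1316] [ -24.4 -478.2 -119.4]
[12, 105, 10] [ 0.5711 -0.2497  0.1135] [ -15.9 -477.7 -137.5]
[8, 105, 5] [ 0.5696 -0.2498  0.1073] [ -17.4 -477.8 -143.7]
[4, 105, 0] [ 0.568  -0.2499  0.1011] [ -19.  -477.9 -149.9]
fx [0.905 0.051 0.423] fy [-0.056  0.998  0.   ] fz [-0.422 -0.024  0.906]
```

```bash
python3 -m jog '[{"rotation":[0,0,0],"translation":[0,-15,0],"grip":0},{"rotation":[0,0,0],"translation":[0,-45,0],"grip":0},{"rotation":[0.1,-2,0],"translation":[-5,-85,0],"grip":0},{"rotation":[0.3,-5,0],"translation":[-10,-125,0],"grip":0},{"rotation":[0.5,-8,0],"translation":[-15,-165,0],"grip":0},{"rotation":[0.7,-11,-0.4],"translation":[-20,-205,0],"grip":0},{"rotation":[0.9,-14,-0.6],"translation":[-25,-245,0],"grip":0},{"rotation":[1.1,-17,-0.8],"translation":[-30,-285,0],"grip":0},{"rotation":[1.3,-20,-0.9],"translation":[-36,-325,0],"grip":0},{"rotation":[1.5,-23,-1],"translation":[-44,-365,0],"grip":0},{"rotation":[1.65,-24.95,-1.13],"translation":[-44,-405,0],"grip":0},{"rotation":[1.65,-24.95,-1.13],"translation":[-44,-440,0],"grip":0},{"rotation":[1.65,-24.95,-1.13],"translation":[-44,-465,-10],"grip":0},{"rotation":[1.65,-24.95,-1.13],"translation":[-44,-479,-30],"grip":0},{"rotation":[1.65,-24.95,-1.13],"translation":[-44,-479,-55],"grip":0},{"rotation":[1.65,-24.95,-1.13],"translation":[-44,-479,-73],"grip":0},{"rotation":[1.65,-24.95,-1.13],"translation":[-44,-479,-73],"grip":0},{"rotation":[1.65,-24.95,-1.13],"translation":[-44,-479,-73],"grip":0}]'
python3 held.py
python3 - <<'E'
from st import *
o=readout.get_obs(); Rm,c=frame([.5956,-.3535,3.2])
Rt=R.from_euler('xyz',o['tcp_rot'],degrees=True).as_matrix(); print(o['ee_pos'],o['wrist_force'],'plate in face mm',((o['ee_pos']+.06*Rt[:,2]-c)@Rm*1000).round(1),'dots',Rt[:,1]@Rm[:,0],Rt[:,2]@Rm[:,2])
E
```

```text
time: 10.9
ee_pos: [0.5425, -0.2515, 0.1786]
tcp_rot: [155.0, 0.0, 93.2]
wrist_force: [1.0, 0.0, -1.9]
opening: 0.0074
grasp_force: 59.3
15 185 top z -64.8 y [-4.6 -0.7  2.8]
23 312 top z -64.8 y [-4.6 -1.2  2.7]
31 329 top z -64.8 y [-4.5 -1.2  2.6]
39 316 top z -64.9 y [-4.9 -0.7  3. ]
47 301 top z -79.9 y [-4.6 -1.1  2.7]
55 533 top z -79.7 y [-4.6 -0.8  2.9]
63 576 top z -79.7 y [-4.8 -0.8  2.9]
71 612 top z -80.0 y [-4.7 -1.1  2.8]
79 436 top z -79.8 y [-4.6 -0.8  2.7]
edge x 80.37400523881217
1452 [[-87.7 -19.4 -77.5]
 [ -1.1   3.9  11.5]
 [ 81.9  10.8 107.3]]
face y = a x+b z+c [ 0.01880995 -0.11021377  2.07663395]
[ 0.54332216 -0.25171483  0.1799838 ] [-0.82030128 -0.03842183 -3.23750274] plate in face mm [ 15.  104.5  82. ] dots 0.9999984229428172 -0.999998066548062
```

```bash
python3 -m jog '[{"rotation":[0,0,0],"translation":[6,0.3,-14],"grip":0},{"rotation":[0,0,0],"translation":[12,0.7,-28],"grip":0},{"rotation":[0,0,0],"translation":[17,1,-40],"grip":0},{"rotation":[0,0,0],"translation":[21,1.2,-49],"grip":0},{"rotation":[0,0,0],"translation":[24,1.4,-56],"grip":0},{"rotation":[0,0,0],"translation":[26,1.5,-61],"grip":0},{"rotation":[0,0,0],"translation":[27.8,1.6,-64.3],"grip":0},{"rotation":[0,0,0],"translation":[27,1.6,-67.5],"grip":0},{"rotation":[0,0,0],"translation":[26.3,1.5,-70.5],"grip":0},{"rotation":[0,0,0],"translation":[26.3,1.5,-70.5],"grip":0}]'
cat > pf.py <<'E'
from st import *
o=readout.get_obs(); Rm,c=frame([.5956,-.3535,3.2])
Rt=R.from_euler('xyz',o['tcp_rot'],degrees=True).as_matrix(); print(o['ee_pos'],'F in face',(o['wrist_force']@Rm).round(2),'plate in face mm',((o['ee_pos']+.06*Rt[:,2]-c)@Rm*1000).round(1))
E
python3 pf.py
```

```text
time: 12.0
ee_pos: [0.569, -0.2499, 0.1076]
tcp_rot: [155.0, -0.0, 93.2]
wrist_force: [0.5, -0.2, -2.5]
opening: 0.0077
grasp_force: 59.3
[ 0.56903647 -0.24987823  0.10755801] F in face [-0.57 -0.22 -2.5 ] plate in face mm [  7.6 105.    5.5]
```

```bash
python3 -m jog '[{"rotation":[0,0,0],"translation":[0.4,0,-0.9],"grip":0},{"rotation":[0,0,0],"translation":[0.8,0,-1.8],"grip":0},{"rotation":[0,0,0],"translation":[1.3,0.1,-2.7],"grip":0},{"rotation":[0,0,0],"translation":[1.3,0.1,-2.7],"grip":0}]'; python3 pf.py
python3 -m jog '[{"rotation":[0,0,0],"translation":[0.2,0,-0.5],"grip":0},{"rotation":[0,0,0],"translation":[0.4,0,-0.9],"grip":0},{"rotation":[0,0,0],"translation":[0.4,0,-0.9],"grip":0}]'; python3 pf.py
```

```text
time: 12.4
ee_pos: [0.5707, -0.2497, 0.1051]
tcp_rot: [155.0, -0.0, 93.2]
wrist_force: [0.1, -0.1, -2.8]
opening: 0.0069
grasp_force: 59.3
[ 0.57069092 -0.24974202  0.10510953] F in face [-1.1  -0.09 -2.55] plate in face mm [  8.1 105.    2.5]
time: 12.7
ee_pos: [0.5711, -0.2498, 0.1042]
tcp_rot: [155.0, -0.0, 93.2]
wrist_force: [0.3, -0.1, -2.4]
opening: 0.0069
grasp_force: 59.3
[ 0.57105382 -0.24979198  0.10421545] F in face [-0.76 -0.11 -2.31] plate in face mm [  8.1 104.9   1.6]
```

```bash
python3 -m jog '[{"rotation":[0,0,0],"translation":[-0.9,0,-0.4],"grip":0},{"rotation":[0,0,0],"translation":[-1.8,-0.1,-0.8],"grip":0},{"rotation":[0,0,0],"translation":[-2.7,-0.1,-1.3],"grip":0},{"rotation":[0,0,0],"translation":[-2.7,-0.1,-1.3],"grip":0}]'; python3 pf.py
python3 -m jog '[{"rotation":[0,0,0],"translation":[0.2,0,-0.5],"grip":0},{"rotation":[0,0,0],"translation":[0.4,0,-0.9],"grip":0},{"rotation":[0,0,0],"translation":[0.4,0,-0.9],"grip":0}]'; python3 pf.py
```

```text
time: 13.1
ee_pos: [0.5682, -0.2499, 0.1029]
tcp_rot: [155.0, -0.0, 93.2]
wrist_force: [0.3, -0.0, -2.4]
opening: 0.0072
grasp_force: 59.3
[ 0.56818835 -0.24988419  0.10291567] F in face [-0.75 -0.02 -2.3 ] plate in face mm [  4.9 105.    1.6]
time: 13.4
ee_pos: [0.5688, -0.25, 0.1027]
tcp_rot: [155.0, 0.0, 93.2]
wrist_force: [-4.6, 1.1, 3.4]
opening: 0.0072
grasp_force: 60.5
[ 0.56879441 -0.24998548  0.10266466] F in face [-2.63  1.39  5.01] plate in face mm [  5.4 104.8   1.1]
```

```bash
python3 -m jog '[{"rotation":[0,0,0],"translation":[-0.9,0,-0.4],"grip":0},{"rotation":[0,0,0],"translation":[-0.9,0,-0.4],"grip":0},{"rotation":[0,0,0],"translation":[-0.9,0,-0.4],"grip":0}]'; python3 pf.py
```

```text
time: 13.7
ee_pos: [0.5683, -0.25, 0.1025]
tcp_rot: [154.9, 0.0, 93.2]
wrist_force: [-3.0, -0.3, 4.7]
opening: 0.0073
grasp_force: 60.5
[ 0.56830338 -0.2500213   0.10246222] F in face [-0.76 -0.14  5.59] plate in face mm [  4.9 104.8   1.2]
```

```bash
python3 -m jog '[{"rotation":[0,0,0],"translation":[0,0,0],"grip":10},{"rotation":[0,0,0],"translation":[0,0,0],"grip":14},{"rotation":[0,0,0],"translation":[0,0,0],"grip":20},{"rotation":[0,0,0],"translation":[0,0,0],"grip":30},{"rotation":[0,0,0],"translation":[0,0,0],"grip":30},{"rotation":[0,0,0],"translation":[0,0,0],"grip":30},{"rotation":[0,0,0],"translation":[0,0,0],"grip":30},{"rotation":[0,0,0],"translation":[0,0,0],"grip":30}]'; python3 pf.py
python3 -m jog '[{"rotation":[0,0,0],"translation":[-4.2,-0.2,9.1],"grip":30},{"rotation":[0,0,0],"translation":[-12.7,-0.7,27.2],"grip":30},{"rotation":[0,0,0],"translation":[-25.3,-1.4,54.4],"grip":30},{"rotation":[0,0,0],"translation":[-38,-2.2,81.5],"grip":30},{"rotation":[0,0,0],"translation":[-50.6,-2.9,108.7],"grip":30},{"rotation":[0,0,0],"translation":[-50.6,-2.9,108.7],"grip":30},{"rotation":[0,0,0],"translation":[-50.6,-2.9,108.7],"grip":30}]'
cat > look.py <<'E'
from st import *
import sys
Rm,o=frame([.5956,-.3535,3.2])
for n in ('wrist','scene'):
    M=T(n); im,d=imaging.camera(n); W=cloud(n,d,M); L=(W-o)@Rm*1000
    P=L[~np.isnan(L[...,0])&(im.astype(int).max(-1)>50)]; q=P[(abs(P[:,0]-8)<14)&(P[:,2]>82)&(P[:,2]<150)&(P[:,1]>-20)&(P[:,1]<220)]
    if len(q)<20: print(n,'few',len(q)); continue
    e=q[q[:,2]<122]
    print(n,len(q),'y',np.percentile(q[:,1],[.5,99.5]).round(1),'mid',np.percentile(q[:,1],[.5,99.5]).mean().round(1),'ztop',np.percentile(q[:,2],99).round(1),'x',np.percentile(q[:,0],[2,50,98]).round(1))
    s=P[(P[:,0]>5)&(P[:,0]<16)&(P[:,2]>15)&(P[:,2]<138)&(P[:,1]>20)&(P[:,1]<200)]
    if len(s)>200: A=np.c_[s[:,1],s[:,2],np.ones(len(s))];print('  front face x=a y+b z+c',np.linalg.lstsq(A,s[:,0],rcond=None)[0].round(4),len(s))
if len(sys.argv)>1: save(sys.argv[1],cv2.resize(im[130:230,190:350],(640,400),interpolation=cv2.INTER_CUBIC))
E
python3 look.py s5.png
```

```text
time: 14.5
ee_pos: [0.5679, -0.2499, 0.1017]
tcp_rot: [155.0, 0.0, 93.2]
wrist_force: [-0.4, 0.1, -0.2]
opening: 0.0299
grasp_force: 0.0
[ 0.56786963 -0.24987633  0.10166414] F in face [-0.43  0.11 -0.08] plate in face mm [  4.1 105.    0.6]
time: 15.2
ee_pos: [0.5173, -0.2531, 0.2116]
tcp_rot: [154.9, 0.1, 93.2]
wrist_force: [0.1, 0.6, -0.9]
opening: 0.03
grasp_force: 0.0
wrist 1767 y [ 26.3 184.7] mid 105.5 ztop 141.9 x [-0.3  3.4  7.3]
  front face x=a y+b z+c [-4.60000e-03 -8.65000e-02  1.73504e+01] 338
scene 470 y [ 28.5 188.7] mid 108.6 ztop 141.1 x [ 2.3  8.2 13.6]
  front face x=a y+b z+c [-1.5000e-03 -5.3000e-03  9.5515e+00] 930
```

View pics/s5.png

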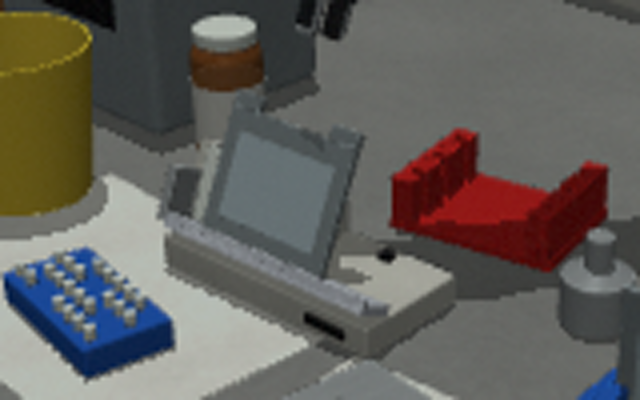

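Run:
```python
from st import *
Rm,o=frame([.5956,-.3535,3.2]);fx,fy,fz=Rm.T; a=-35
print('rv',(a*fx).round(2)); Rt=R.from_rotvec(a*fx,degrees=True).as_matrix()@np.stack([fy,fx,-fz],1)
ob=readout.get_obs();c=ob['ee_pos'];print(ob['q'].round(1))
for p in ([5,225,140],[5,215,40],[5,195,40],[5,169,40]):
    t=o+Rm@np.array(p)/1000+.035*Rt[:,2]; print(p,t.round(4),((t-c)*1000).round(1))
```

```text
rv [-31.67  -1.77 -14.79]
[-34.1 -14.1 -11.   72.8  14.8  55.3]
[5, 225, 140] [ 0.5417 -0.1513  0.148 ] [ 24.7 101.3 -61.5]
[5, 215, 40] [ 0.5845 -0.1589  0.0574] [  67.4   93.7 -152.1]
[5, 195, 40] [ 0.5856 -0.1789  0.0574] [  68.5   73.8 -152.1]
[5, 169, 40] [ 0.587  -0.2048  0.0574] [  70.    47.8 -152.1]
```

```bash
python3 -m jog '[{"rotation":[0,0,0],"translation":[0,30,10],"grip":0},{"rotation":[0,0,0],"translation":[0,65,20],"grip":0},{"rotation":[-7.9,-0.4,-3.7],"translation":[5,100,20],"grip":0},{"rotation":[-15.8,-0.9,-7.4],"translation":[10,125,10],"grip":0},{"rotation":[-23.7,-1.3,-11.1],"translation":[15,125,-10],"grip":0},{"rotation":[-31.67,-1.77,-14.79],"translation":[20,115,-35],"grip":0},{"rotation":[-31.67,-1.77,-14.79],"translation":[24.7,101.3,-61.5],"grip":0},{"rotation":[-31.67,-1.77,-14.79],"translation":[24.7,101.3,-61.5],"grip":0},{"rotation":[-31.67,-1.77,-14.79],"translation":[24.7,101.3,-61.5],"grip":0}]'
python3 - <<'E'
from st import *
Rm,o=frame([.5956,-.3535,3.2]);ob=readout.get_obs()
Rt=R.from_euler('xyz',ob['tcp_rot'],degrees=True).as_matrix()
print('tip in face',((ob['ee_pos']-.035*Rt[:,2]-o)@Rm*1000).round(1),'toolz in face',(Rm.T@Rt[:,2]).round(3),ob['q'].round(1))
E
```

```text
time: 16.2
ee_pos: [0.5416, -0.151, 0.1482]
tcp_rot: [150.5, 31.3, 76.9]
wrist_force: [-0.3, -0.2, 0.5]
opening: -0.0
grasp_force: 0.0
tip in face [  5.1 225.2 140.2] toolz in face [-0.001 -0.572 -0.82 ] [  3.2 -21.9 -29.8  57.1 -34.8  89.9]
```

```bash
cat > tip.py <<'E'
from st import *
Rm,o=frame([.5956,-.3535,3.2]);ob=readout.get_obs()
Rt=R.from_euler('xyz',ob['tcp_rot'],degrees=True).as_matrix()
print('tip in face',((ob['ee_pos']-.035*Rt[:,2]-o)@Rm*1000).round(1),'F',(ob['wrist_force']@Rm).round(2))
E
python3 -m jog '[{"rotation":[0,0,0],"translation":[14,-2,-30],"grip":0},{"rotation":[0,0,0],"translation":[28,-5,-60],"grip":0},{"rotation":[0,0,0],"translation":[37,-7,-80],"grip":0},{"rotation":[0,0,0],"translation":[42.7,-7.6,-90.6],"grip":0},{"rotation":[0,0,0],"translation":[43.2,-16,-90.6],"grip":0},{"rotation":[0,0,0],"translation":[43.7,-25.6,-90.6],"grip":0},{"rotation":[0,0,0],"translation":[43.7,-25.6,-90.6],"grip":0},{"rotation":[0,0,0],"translation":[43.7,-25.6,-90.6],"grip":0}]'; python3 tip.py
```

```text
time: 17.0
ee_pos: [0.5859, -0.1777, 0.0599]
tcp_rot: [150.2, 31.3, 76.6]
wrist_force: [0.2, -0.6, 0.2]
opening: 0.0
grasp_force: 0.0
tip in face [  6.4 196.2  42.1] F [ 0.24 -0.62  0.13]
```

```bash
python3 -m jog '[{"rotation":[0,0,0],"translation":[0.1,-2,0],"grip":0},{"rotation":[0,0,0],"translation":[0.2,-4,0],"grip":0},{"rotation":[0,0,0],"translation":[0.3,-6,0],"grip":0},{"rotation":[0,0,0],"translation":[0.4,-8,0],"grip":0},{"rotation":[0,0,0],"translation":[0.6,-10,0],"grip":0},{"rotation":[0,0,0],"translation":[0.7,-12,0],"grip":0},{"rotation":[0,0,0],"translation":[0.8,-14,0],"grip":0},{"rotation":[0,0,0],"translation":[0.9,-16,0],"grip":0},{"rotation":[0,0,0],"translation":[1,-18,0],"grip":0},{"rotation":[0,0,0],"translation":[1.1,-20,0],"grip":0},{"rotation":[0,0,0],"translation":[1.1,-20,0],"grip":0}]'; python3 tip.py; python3 look.py
```

```text
time: 18.1
ee_pos: [0.5867, -0.1974, 0.0583]
tcp_rot: [150.3, 31.3, 76.7]
wrist_force: [0.8, 1.7, 2.3]
opening: -0.0
grasp_force: 1.0
tip in face [  5.5 176.4  40.8] F [1.79 1.65 1.69]
wrist few 0
scene 449 y [  8.1 168.5] mid 88.3 ztop 141.3 x [ 2.6  8.4 13.1]
  front face x=a y+b z+c [-1.0000e-03 -3.7000e-03  9.3945e+00] 853
```

```bash
python3 -m jog '[{"rotation":[0,0,0],"translation":[0.1,-1,0],"grip":0},{"rotation":[0,0,0],"translation":[0.1,-2,0],"grip":0},{"rotation":[0,0,0],"translation":[0.2,-3,0],"grip":0},{"rotation":[0,0,0],"translation":[0.2,-4,0],"grip":0},{"rotation":[0,0,0],"translation":[0.2,-4,0],"grip":0}]'; python3 tip.py
python3 -m jog '[{"rotation":[0,0,0],"translation":[0,-0.5,0],"grip":0},{"rotation":[0,0,0],"translation":[0.1,-1,0],"grip":0},{"rotation":[0,0,0],"translation":[0.1,-1,0],"grip":0}]'; python3 tip.py
```

```text
time: 18.7
ee_pos: [0.5868, -0.2013, 0.0581]
tcp_rot: [150.4, 31.3, 76.7]
wrist_force: [-0.3, 2.0, 0.4]
opening: -0.0001
grasp_force: 0.7
tip in face [  5.2 172.6  40.6] F [0.01 2.02 0.47]
time: 19.0
ee_pos: [0.5869, -0.2022, 0.0581]
tcp_rot: [150.4, 31.3, 76.7]
wrist_force: [-1.1, 1.0, -0.5]
opening: 0.0002
grasp_force: 0.7
tip in face [  5.3 171.6  40.6] F [-1.19  1.1   0.01]
```

```bash
python3 -m jog '[{"rotation":[0,0,0],"translation":[0,-0.5,0],"grip":0},{"rotation":[0,0,0],"translation":[0.1,-1,0],"grip":0},{"rotation":[0,0,0],"translation":[0.1,-1,0],"grip":0}]'; python3 tip.py
python3 -m jog '[{"rotation":[0,0,0],"translation":[0,-0.5,0],"grip":0},{"rotation":[0,0,0],"translation":[0.1,-1,0],"grip":0},{"rotation":[0,0,0],"translation":[0.1,-1,0],"grip":0}]'; python3 tip.py
```

```text
time: 19.3
ee_pos: [0.587, -0.2031, 0.0581]
tcp_rot: [150.4, 31.3, 76.7]
wrist_force: [-0.2, 2.3, -1.3]
opening: -0.0
grasp_force: 0.9
tip in face [  5.4 170.7  40.6] F [-0.65  2.31 -1.14]
time: 19.6
ee_pos: [0.5873, -0.2033, 0.0581]
tcp_rot: [150.4, 31.3, 76.8]
wrist_force: [-4.1, 9.0, 2.2]
opening: 0.0001
grasp_force: 4.3
tip in face [  5.6 170.4  40.5] F [-2.31  9.23  3.55]
```

Force jumps to 9 N: the plate is against the stop. Backing off.

```bash
python3 -m jog '[{"rotation":[0,0,0],"translation":[0,1,0],"grip":0},{"rotation":[0,0,0],"translation":[-0.2,4,0],"grip":0},{"rotation":[0,0,0],"translation":[-1,14,0],"grip":0},{"rotation":[0,0,0],"translation":[-2,35,0],"grip":0},{"rotation":[0,0,0],"translation":[-12,55,30],"grip":0},{"rotation":[0,0,0],"translation":[-30,65,70],"grip":0},{"rotation":[0,0,0],"translation":[-50,70,115],"grip":0},{"rotation":[23.7,1.3,11.1],"translation":[-60,70,150],"grip":0},{"rotation":[31,1.7,14.5],"translation":[-80,60,170],"grip":0},{"rotation":[31.67,1.77,14.79],"translation":[-85,0,190],"grip":0},{"rotation":[31.67,1.77,14.79],"translation":[-85,-40,190],"grip":0},{"rotation":[31.67,1.77,14.79],"translation":[-85,-40,190],"grip":0},{"rotation":[31.67,1.77,14.79],"translation":[-85,-40,190],"grip":0},{"rotation":[31.67,1.77,14.79],"translation":[-85,-40,190],"grip":0},{"rotation":[31.67,1.77,14.79],"translation":[-85,-40,190],"grip":0}]'; python3 look.py s6.png
```

```text
time: 21.1
ee_pos: [0.5023, -0.2431, 0.2481]
tcp_rot: [155.0, 0.0, 93.2]
wrist_force: [0.6, 0.1, -0.4]
opening: -0.0004
grasp_force: 0.0
wrist 760 y [ 68.4 160.7] mid 114.6 ztop 141.8 x [-0.   3.7  7.5]
scene 454 y [  0.4 163.1] mid 81.8 ztop 141.8 x [ 2.1  8.5 12.9]
  front face x=a y+b z+c [ 5.0000e-04 -3.1000e-03  9.0845e+00] 813
```

View pics/s6.png

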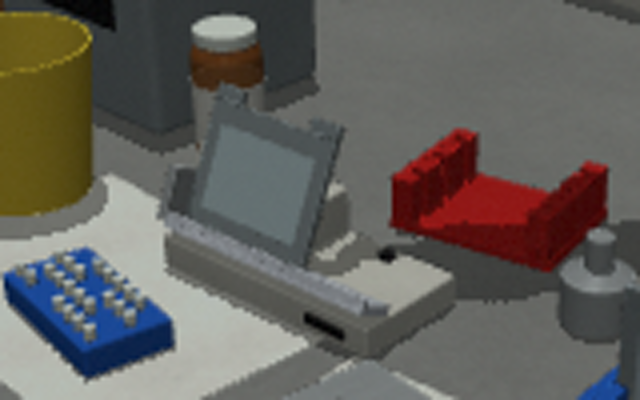

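The plate (now at about (265,180)) leans flat against the backrest with its edge at the stop (180,190). Its free edge measures y = 160.7 mm from the wrist camera, so its middle is at about 80 mm. Handing in.

```bash
python3 -c "
from workcell import bot; print(bot.job_done())"
```

```text
the job is handed in; nothing more can be done
None
```

The notched plate is out of the rack, leaning flat on the reading stand and pushed up against the end stop. It measures about 80 mm along the ledge, where home is 80 mm. The gripper is clear of it and the job is handed in at about 21 s, but no verdict came back.

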